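Turn the griddle turner round and push the wafer to the pick-up end

ROBOT

A 6-joint arm with a two-finger parallel gripper is mounted at the origin on the work surface. World frame = base frame: x ahead of the robot, y to its left, z up, the work surface at z = 0. Lengths are in mm, angles in degrees, forces in N, time in s.
With the tool pointing down it reaches from about 250 to 800 mm from the base axis. Payload 3.9 kg.
Tool frame: the origin (TCP) lies at the very end of the fingers, on their centre line; the grasp point (between the pads) lies 19 mm behind it (arm.grip_depth is the distance from the TCP to the grasp point, in mm); z points along the fingers, y is the direction in which the jaws open and shut (so a half turn about z gives the same grasp; the last joint's range is limited). The gripper opens to 85 mm and grips with 20 to 120 N. Pads are 22 mm wide; open, the fingers measure 114 mm over their backs; the gripper's body (76 mm by 85 mm) begins 54 mm behind the grasp point. The pads swing forward as they close: fully open they stand 13 mm farther back than shut.
Start: joints at [65.031, 14.897, -7.913, 67.191, 0, 90], TCP at [221.616, 475.922, 231.304] pointing down, gripper open.
Joint ranges: [-159.42, 159.42], [-47.68, 98.78], [-73.54, 78.23], [-108.79, 121.32], [-90, 84.71], [-180, 180]. Speed limits (degrees/s): [147.25, 147.25, 180, 180, 180, 180].

INTERFACE

Orientations are given as [roll, pitch, yaw] about the fixed x, y, z axes, in that order (R = Rz(yaw) Ry(pitch) Rx(roll)).
In Python, from station import arm, optics gives the robot as it stands.
- The arm moves only by the tool step_arm, never from a script. Its argument "targets" is a list of rows, each a list of 7 numbers: the shift along the tool's x, y, z normalised to -1 to 1, where 1 is 0.6 m, then the turn, a rotation vector about the tool's x, y, z normalised to -1 to 1, where 1 is 90 degrees, then the opening, from -1 (shut) to 1 (fully open). A call has exactly 8 rows; each row shifts and turns the commanded pose from where the row before left it, along the tool's axes as they then stand; what a row does not reach is not made up. A row lasts 1/12 s, in which the tool goes at most 41.7 mm and 7.16 degrees, less where a joint would pass 70% of its speed; a pose out of reach is approached as far as the arm can. A call with a number of a shift or a turn outside -1 to 1 is refused whole. A call with a gripper value outside its range is refused whole. The fingers move at their own pace and stop on an object; "squeeze" is the grip in N (left out, the last holds). Time passes only in rows, so rows that do not move let the fingers close, or fill a call up. It gives the time, the measured TCP pose, the force and the opening at its end, in the units of the state.
- arm.state(): the state, without advancing time (a new reading comes with each control period).
- optics.get_image(name): name is "side" or "top" or "wrist"; returns a dict with "img" (400x640x3 uint8, red, green, blue), "K" (3x3 intrinsics, pixels), "camera_from_world" (4x4, takes a point from world to camera coordinates). Camera axes: x right, y down, z forward; pixel columns grow to the right and rows downward; lengths in mm; the calibration is good to about 2 mm. A picture is of the moment at which its call begins. There is no depth.
- arm.sign_off(): hands the job in, once; it reports no verdict.
The state is a dict: "clock": time; "joints": joint angles; "dq": joint speeds; "joint_torque": joint torques, N m; "position": TCP position; "eef_rot": TCP orientation; "contact_force": force on the tool from outside, world axes, zero at the start; "moment": the same for the moment, N m; "gripper_width": finger opening in mm.
Only numpy, scipy, OpenCV 4.12 (cv2) and the standard library are available. Lean on these libraries where they do the work, as an engineer would, in place of code of your own. Each camera call takes 0.05 s, during which the arm holds its last target. There are 200 camera calls.

TASK

The griddle turner was put away handle-first, so only its neck and blade stick out of the wooden sleeve. Draw it out, lay it flat on the wooden board and let go, then pick it up again by its handle and use it, blade first, to push the pink wafer along under the wires of the cooling tray until it rests against the blue end stop. Finally lay the turner flat on the board again; do not touch the wafer with the gripper, push it gently, and leave the other things on the table where they are.

Things in the scene. Friction and masses are not known exactly. Their poses are not given: they have to be found in the camera images.
- turner: Griddle turner, 280 mm long, 0.2 kg. Flat underside at z = 0; origin on it where handle meets neck; x points to the blade tip, z up. Wooden handle x = -120 to 0 mm, 24 wide, 24 high; steel neck x = 0 to 60, 14 wide, 14 high; steel blade x = 60 to 160, 50 wide, 4 thick. It balances about 20 mm behind the origin. At the start the handle lies in the sleeve.
- turner_handle (a point): Middle of the turner's handle (x = -60, z = 12 mm in the turner's frame)
- turner_neck (a point): Middle of the turner's neck (x = 30, z = 7 mm in the turner's frame)
- turner_tip (a point): Middle of the blade's front edge (x = 160, z = 2 mm in the turner's frame)
- sleeve: Dark wooden covered box fixed to the table, 130 mm long, 56 wide, 76 high, open only at its mouth. Origin on the table below the mouth; x points out of the mouth, along the turner in it. Inner floor 30 mm above the table, inside 44 wide, 40 high. The turner's neck and blade stick out, 30 mm above the table.
- board: Pale wooden board fixed to the table, 180 mm (x) by 300 mm (y), 18 mm thick. Origin at the centre of its underside, z up.
- cooling_tray: Narrow steel tray fixed to the table. Origin on the table below its open mouth; x points along the tray, away from the mouth. Floor 30 mm above the table, from x = 0 to the blue stop's face at x = 240 mm. Side walls: 76 mm apart inside, tops 56 mm above the table. 7 cross wires over x = 10 to 160 leave 23 mm of height. Before the mouth there is only the table.
- wafer: Rigid baked pink wafer, 100 mm long (x), 64 mm wide, 14 mm thick, 0.06 kg, rounded corners. Origin at the centre of its underside. It lies flat on the cooling tray's floor under the wires, lengthwise; against the end stop its origin is at x = 190 mm in the tray's frame.
- bowl: Bystander, leave alone: open steel bowl, 100 mm across, 45 mm high. Origin at its underside.
- jar: Bystander, leave alone: amber glass jar with white cap, 60 mm across, 85 mm high. Origin at its underside.
- tin: Bystander, leave alone: can with a paper band, 64 mm across, 70 mm high. Origin at its underside.
- cutter: Bystander, leave alone: brass cutter ring, 60 mm across, 22 mm high. Origin at its underside.
- brush: Bystander, leave alone: pastry brush lying flat, about 200 mm long. Origin at its underside.
- cup: Bystander, leave alone: white cup, 72 mm across, 70 mm high. Origin at its underside.
- timer: Bystander, leave alone: white kitchen timer, 30 x 60 x 60 mm. Origin at its underside.
Things that resemble listed ones, but are neither listed nor needed, are in the scene too. Leave any orange or purple look-alike of the wafer alone.

How it is judged:
By the outcome, as a careful person would: the job done as asked, in the order asked, and still so for the second after the job is handed in, with the robot touching nothing.
It also fails if it takes over 72 s, if anything falls off the work surface, if the arm or the gripper's body presses on something with over 40 N, if the wrist force passes 120 N, or if a joint passes its speed limit or range.

## Working session

There is one attempt and no reset: what is moved stays moved. The work goes in short steps, Python scripts to look and compute and a tool call to move; the robot and the scene stay as the last step left them, time stands still between calls to the robot, and variables do not carry over. Pictures are saved under pics/ and viewed, about 8 in all and at most 12, crops included, and the job is handed in when it is done.

Besides the shell and the picture viewer there is one more tool, called after "Emit:" in YAML: its name, and indented under it one key for each argument. step_arm: Moves the arm, as the interface text tells. Scaled input: -1 to 1 covers 0.6 m each way for a shift and 90 degrees each way for a turn. Its arguments: {"type":"object","properties":{"targets":{"type":"array","items":{"type":"array","items":{"type":"number"}}},"squeeze":{"type":"number"}},"required":["targets"]}

```bash
ls; mkdir -p pics; python3 - <<'E'
from station import arm, optics
import cv2,numpy as np
print(arm.state())
for n in("top","side"):
    d=optics.get_image(n); cv2.imwrite(f"pics/{n}0.png",cv2.cvtColor(d["img"],cv2.COLOR_RGB2BGR)); np.savez(f"pics/{n}0.npz",**d)
    print(n,d["K"].tolist(),np.round(d["camera_from_world"],4).tolist())
E
```

```text
pics
{'clock': 0.0, 'joints': array([ 6.50298613e+01,  1.49364975e+01, -7.98676319e+00,  6.71911888e+01,
       -1.05460881e-03,  8.99996866e+01]), 'dq': array([ 0.06230421,  0.02809744, -0.08547729,  0.01946053, -0.00012561,
       -0.00762359]), 'joint_torque': array([-1.37257419e-03, -4.05674779e+01,  2.53923565e+01,  1.85771124e-02,
        2.39847013e-04, -1.19339947e-05]), 'position': array([221.33744204, 475.29229741, 230.45129371]), 'eef_rot': array([-1.79885550e+02,  1.05398069e-03,  1.55030177e+02]), 'contact_force': array([-0.07289713,  0.07588095, -0.40748855]), 'moment': array([-0.01380159,  0.06505706,  0.00737575]), 'gripper_width': 85.45759015712959}
top [[498.05975923905345, 0.0, 322.1840259050243], [0.0, 498.05975923905345, 196.93669749426635], [0.0, 0.0, 1.0]] [[-0.0234, -0.9995, 0.0191, 1.8898], [-0.9836, 0.0196, -0.1793, 523.6866], [0.1788, -0.023, -0.9836, 1420.7631], [0.0, 0.0, 0.0, 1.0]]
side [[382.50998145517343, 0.0, 320.85302017051424], [0.0, 382.50998145517343, 196.8981317398352], [0.0, 0.0, 1.0]] [[0.8567, -0.5159, 0.0004, -462.1436], [-0.3243, -0.5392, -0.7773, 211.2876], [0.4012, 0.6657, -0.6291, 994.7806], [0.0, 0.0, 0.0, 1.0]]
```

View pics/top0.png

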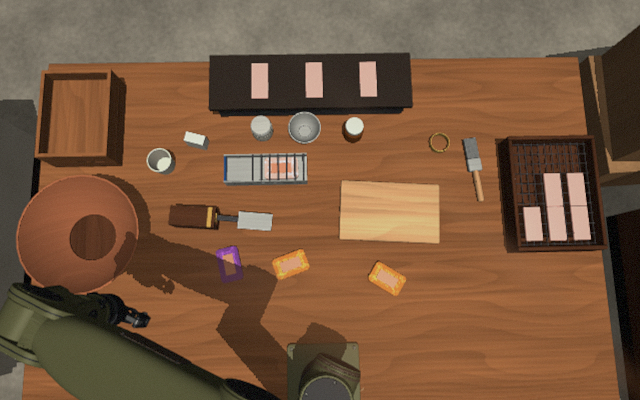

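View pics/side0.png

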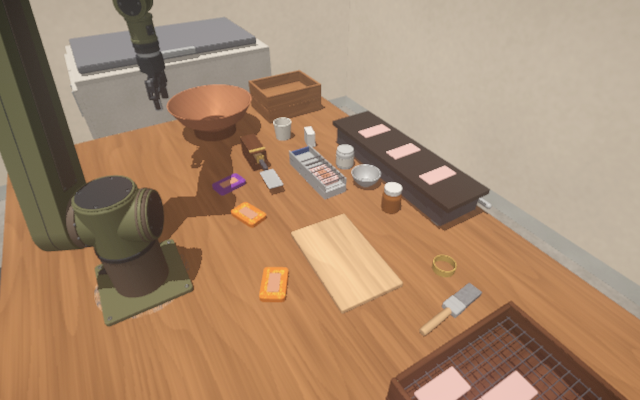

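The top view shows the sleeve at (195,217) with its mouth near (217,217) and the blade tip at (272,221). The tray runs from its mouth at (307,168) to the blue stop at (225,168). The pink wafer is at about (282,168) and the board is centred at (390,212). The side view agrees. Next are enlarged crops.

```bash
cat > h.py <<'E'
import numpy as np,cv2
from scipy.spatial.transform import Rotation as R
def ray(d,u,v):
    T=d["camera_from_world"];Rm=T[:3,:3];c=-Rm.T@T[:3,3]
    return c,Rm.T@np.linalg.inv(d["K"])@np.array([u,v,1.])
def onz(d,u,v,z):
    c,r=ray(d,u,v);return c+r*(z-c[2])/r[2]
def tri(*obs): # (d,u,v)...
    A=np.zeros((3,3));b=np.zeros(3)
    for d,u,v in obs:
        c,r=ray(d,u,v);r/=np.linalg.norm(r);P=np.eye(3)-np.outer(r,r);A+=P;b+=P@c
    return np.linalg.solve(A,b)
def proj(d,p):
    q=d["camera_from_world"]@np.append(p,1);q=d["K"]@q[:3];return q[:2]/q[2]
def snap(name,f):
    from station import optics
    d=optics.get_image(name);np.savez(f"pics/{f}.npz",**d);cv2.imwrite(f"pics/{f}.png",cv2.cvtColor(d["img"],cv2.COLOR_RGB2BGR));return d
def load(f): return dict(np.load(f"pics/{f}.npz"))
E
python3 - <<'E'
from h import *
t=cv2.imread("pics/top0.png");s=cv2.imread("pics/side0.png")
a=cv2.resize(t[145:240,160:320],None,fx=5,fy=5,interpolation=cv2.INTER_CUBIC)[:, :]
a=cv2.resize(t[148:236,165:315],None,fx=4,fy=4,interpolation=cv2.INTER_CUBIC)
b=cv2.resize(s[130:200,230:350],None,fx=5,fy=5,interpolation=cv2.INTER_CUBIC)[:248*2]
b=b[:248] if 0 else cv2.resize(s[132:194,230:380],None,fx=4,fy=4,interpolation=cv2.INTER_CUBIC)
cv2.imwrite("pics/c0.png",np.vstack([a,b]));print(a.shape,b.shape)
d=load("top0")
for n,u,v,z in [("mouth",217,217,30),("tip",272,221,34),("traymouth",307,168,56),("trayend",225,168,56),("wafer",282,168,44),("bTL",341,181,18),("bTR",439,184,18),("bBL",340,240,18),("bBR",439,242,18)]: print(n,onz(d,u,v,z).round())
E
```

```text
(352, 600, 3) (248, 600, 3)
mouth [473. 302.  30.]
tip [457. 140.  34.]
traymouth [610.  34.  56.]
trayend [614. 275.  56.]
wafer [614. 108.  44.]
bTL [577. -68.  18.]
bTR [ 562. -366.   18.]
bBL [398. -60.  18.]
bBR [ 386. -354.   18.]
```

View pics/c0.png

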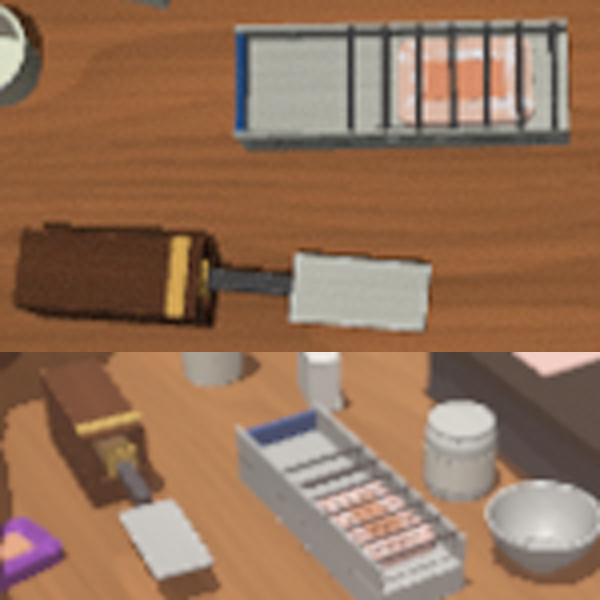

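The crop shows the blade corners in the top part at (295,252), (289,325), (425,328) and (432,264), and the neck from (210,278) to (292,286). In the side part the corners are at (178,500), (120,515), (158,580) and (212,562). Next I triangulate them.

```bash
python3 - <<'E'
from h import *
t=load("top0");s=load("side0")
T=lambda u,v:(t,165+u/4-.4,148+v/4-.4); S=lambda u,v:(s,230+u/4-.4,132+(v-352)/4-.4)
P={}
for n,a,b in [("rearfar",(295,252),(178,500)),("rearnear",(289,325),(120,515)),("tipnear",(425,328),(158,580)),("tipfar",(432,264),(212,562)),
 ("stopfarL",(236,27),(317,408)),("stopnearL",(237,132),(237,430)),("mouthfar",(570,22),(462,540)),("mouthnear",(570,132),(382,598))]:
    P[n]=tri(T(*a),S(*b));print(n,P[n].round(1))
for n,p,z in [("neck0",(211,278),44),("neck1",(292,285),44),("mouthnear",(214,320),76),("mouthfar",(214,236),76),("mn56",(570,132),56),("mf56",(570,22),56),("sn56",(237,132),56),("sf56",(236,27),56),
 ("wafR",(532,80),44),("wafL",(398,80),44)]: print(n,onz(*T(*p),z).round(1))
from station import arm
print(arm.state()["position"])
E
```

```text
rearfar [492.  239.2  27.4]
rearnear [438.2 242.9  28.7]
tipnear [431.  144.1  27.3]
tipfar [477.8 138.5  31.1]
stopfarL [658.1 282.   46.5]
stopnearL [575.6 279.9  50.7]
mouthfar [654.2  33.4  53.1]
mouthnear [577.8  34.7  22.9]
neck0 [470.5 298.1  44. ]
neck1 [464.1 239.1  44. ]
mouthnear [435.6 289.5  76. ]
mouthfar [496.2 290.3  76. ]
mn56 [571.8  34.   56. ]
mf56 [655.5  32.5  56. ]
sn56 [576.5 278.3  56. ]
sf56 [656.1 280.   56. ]
wafR [614.6  61.7  44. ]
wafL [616.5 161.5  44. ]
[221.37895925 475.3811484  230.55030222]
```

Emit:
step_arm:
  targets:
    - [0, 0, 0, 0, 0, -0.0757, 1]
    - [0, 0, 0, 0, 0, -0.0757, 1]
    - [0, 0, 0, 0, 0, -0.0757, 1]
    - [0, 0, 0, 0, 0, -0.0757, 1]
    - [0, 0, 0, 0, 0, -0.0757, 1]
    - [0, 0, 0, 0, 0, -0.0757, 1]
    - [0, 0, 0, 0, 0, -0.0757, 1]
    - [0, 0, 0, 0, 0, -0.0757, 1]
  squeeze: 70

```text
clock: 0.77
position: [221.4, 475.5, 230.8]
eef_rot: [-180.0, -0.1, -150.1]
contact_force: [-0.5, -0.0, 0.3]
gripper_width: 85.4
```

```bash
python3 -c "
from station import arm
print(arm.state()['joints'].round(1))"
```

```text
[65.  14.9 -8.  67.2  0.  35.2]
```

Emit:
step_arm:
  targets:
    - [0, 0, 0, 0, 0, -0.0757, 1]
    - [0, 0, 0, 0, 0, -0.0757, 1]
    - [0, 0, 0, 0, 0, -0.0757, 1]
    - [0, 0, 0, 0, 0, -0.0757, 1]
    - [0, 0, 0, 0, 0, -0.0757, 1]
    - [0, 0, 0, 0, 0, -0.0757, 1]
    - [0, 0, 0, 0, 0, -0.0757, 1]
    - [0, 0, 0, 0, 0, -0.0757, 1]

```text
clock: 1.43
position: [221.4, 475.6, 230.8]
eef_rot: [180.0, -0.1, -95.6]
contact_force: [-0.7, 0.6, 0.3]
gripper_width: 85.3
```

Emit:
step_arm:
  targets:
    - [0.0367, -0.0556, 0.0167, 0, 0, 0, 1]
    - [0.0367, -0.0556, 0.0167, 0, 0, 0, 1]
    - [0.0367, -0.0556, 0.0167, 0, 0, 0, 1]
    - [0.0367, -0.0556, 0.0167, 0, 0, 0, 1]
    - [0.0367, -0.0556, 0.0167, 0, 0, 0, 1]
    - [0.0367, -0.0556, 0.0167, 0, 0, 0, 1]
    - [0.0367, -0.0556, 0.0167, 0, 0, 0, 1]
    - [0.0367, -0.0556, 0.0167, 0, 0, 0, 1]

```text
clock: 2.1
position: [469.7, 271.3, 150.4]
eef_rot: [180.0, -0.0, -96.0]
contact_force: [0.0, 1.2, -0.3]
gripper_width: 85.4
```

```bash
python3 - <<'E'
from h import *
d=snap("wrist","w1")
from station import arm
s=arm.state();print(s["position"],s["eef_rot"],s["joints"].round(1))
E
```

```text
[474.84040887 266.41362737 148.47175164] [-179.80212689   -0.29536575  -96.33796773] [ 29.5  19.5 -14.1  56.4  -0.4 -54.2]
```

View pics/w1.png

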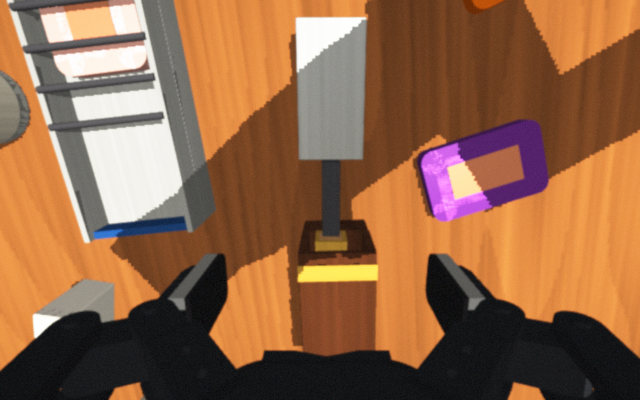

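The wrist view shows the neck leaving the sleeve at (328,235), joining the blade at (332,160), and the blade tip at (332,17).

```bash
python3 - <<'E'
from h import *
from station import arm
d=load("w1")
d2=snap("wrist","w2")
s=arm.state();print(s["position"],s["eef_rot"])
g=lambda f:cv2.cvtColor(cv2.imread(f"pics/{f}.png"),cv2.COLOR_BGR2GRAY)[:240].astype(np.float32)
sh=cv2.phaseCorrelate(g("w1"),g("w2"))[0];print("shift",sh)
for n,u,v,z in [("neck0",328,235,44),("neck1",332,160,44),("tip",332,17,34),("rearL",299,159,34),("rearR",364,159,34),("traystopNear",190,230,56),("stopFar",88,240,56)]:
    print(n,onz(d,u,v,z).round(1),onz(d2,u+sh[0],v+sh[1],z).round(1))
t=load("top0")
# heights: triangulate wrist + top
T=lambda u,v:(t,165+u/4-.4,148+v/4-.4)
print(tri((d2,299+sh[0],159+sh[1]),T(295,252)),tri((d2,364+sh[0],159+sh[1]),T(289,325)),tri((d2,332+sh[0],160+sh[1]),T(292,286)))
E
```

```text
[471.81577079 268.86150881 149.05762589] [ 1.79982014e+02 -1.62715469e-01 -9.63738019e+01]
shift (8.061050789802152, 8.362817434721194)
neck0 [471.1 300.3  44. ] [471.1 301.8  44. ]
neck1 [462.  241.1  44. ] [462.  242.3  44. ]
tip [451.9 143.1  34. ] [451.7 143.8  34. ]
rearL [487.4 239.1  34. ] [487.2 240.4  34. ]
rearR [437.1 244.4  34. ] [437. 246.  34.]
traystopNear [573.7 280.8  56. ] [573.8 281.4  56. ]
stopFar [652.4 280.6  56. ] [652.8 280.9  56. ]
[483.99547169 233.59833069  72.82572296] [436.51783305 244.71620216  31.33233111] [461.99086723 238.90430847  55.33106019]
```

Emit:
step_arm:
  targets:
    - [0, 0, 0, 0, 0, 0, 1]
    - [0, 0, 0.02, 0, 0, 0, 1]
    - [0, 0, 0.03, 0, 0, 0, 1]
    - [0, 0, 0.03, 0, 0, 0, 1]
    - [0, 0, 0.02, 0, 0, 0, 1]
    - [0, 0, 0, 0, 0, 0, 1]
    - [0, 0, 0, 0, 0, 0, 1]
    - [0, 0, 0, 0, 0, 0, 1]

```text
clock: 2.87
position: [468.6, 274.0, 92.1]
eef_rot: [-180.0, 0.0, -95.9]
contact_force: [-0.3, -0.5, -0.5]
gripper_width: 85.3
```

Emit:
step_arm:
  targets:
    - [0, 0, 0.02, 0, 0, 0, 1]
    - [0, 0, 0.03, 0, 0, 0, 1]
    - [0, 0, 0.03, 0, 0, 0, 1]
    - [0, 0, 0.015, 0, 0, 0, 1]
    - [0, 0, 0.005, 0, 0, 0, 1]
    - [0, 0, 0, 0, 0, 0, 1]
    - [0, 0, 0, 0, 0, 0, 1]
    - [0, 0, 0, 0, 0, 0, 1]

```text
clock: 3.53
position: [469.6, 273.6, 32.3]
eef_rot: [-179.9, 0.1, -96.0]
contact_force: [0.5, 0.4, 0.1]
gripper_width: 85.6
```

Emit:
step_arm:
  targets:
    - [0, 0, 0, 0, 0, 0, -1]
    - [0, 0, 0, 0, 0, 0, -1]
    - [0, 0, 0, 0, 0, 0, -1]
    - [0, 0, 0, 0, 0, 0, -1]
    - [0, 0, 0, 0, 0, 0, -1]
    - [0, 0, 0, 0, 0, 0, -1]
    - [0, 0, 0, 0, 0, 0, -1]
    - [0, 0, 0, 0, 0, 0, -1]
  squeeze: 70

```text
clock: 4.2
position: [468.5, 273.0, 31.4]
eef_rot: [180.0, 0.0, -96.0]
contact_force: [-1.3, -1.0, 4.1]
gripper_width: 11.8
```

Emit:
step_arm:
  targets:
    - [0, 0, -0.003, 0, 0, 0, -1]
    - [0, 0, -0.003, 0, 0, 0, -1]
    - [0, 0, 0, 0, 0, 0, -1]
    - [0.01, 0, 0, 0, 0, 0, -1]
    - [0.015, 0, 0, 0, 0, 0, -1]
    - [0.015, 0, 0, 0, 0, 0, -1]
    - [0.015, 0, 0, 0, 0, 0, -1]
    - [0.015, 0, 0, 0, 0, 0, -1]

```text
clock: 4.87
position: [463.9, 229.8, 34.6]
eef_rot: [180.0, -0.0, -96.0]
contact_force: [-0.3, 0.5, -2.6]
gripper_width: 11.8
```

```bash
python3 - <<'E'
from h import *
from station import arm
d=snap("wrist","w3");s=snap("side","s3")
c=cv2.resize(cv2.imread("pics/s3.png")[110:230,200:340],None,fx=3,fy=3,interpolation=cv2.INTER_CUBIC)
w=cv2.resize(cv2.imread("pics/w3.png"),(380,238))
o=np.zeros((360,800,3),np.uint8);o[:,:420]=c;o[:238,420:]=w;cv2.imwrite("pics/v3.png",o)
s=arm.state();print(s["position"],s["eef_rot"],s["gripper_width"],s["contact_force"],s["moment"])
E
```

```text
[463.46944634 229.08492147  34.53917252] [ 1.79923297e+02 -7.94618715e-02 -9.60813293e+01] 11.868048648486285 [ 0.48268516 -0.26630603 -2.27713787] [-0.14732089  0.01190695 -0.00634701]
```

View pics/v3.png

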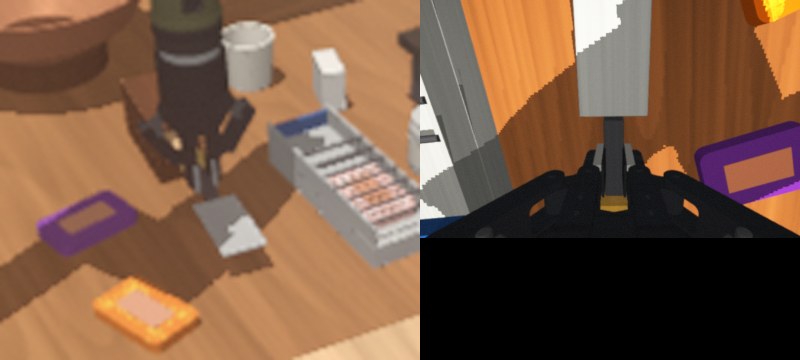

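The turner is gripped by the neck and coming out straight, with the blade level. I'll keep drawing it out.

Emit:
step_arm:
  targets:
    - [0.018, 0, 0, 0, 0, 0, -1]
    - [0.018, 0, 0, 0, 0, 0, -1]
    - [0.018, 0, 0, 0, 0, 0, -1]
    - [0.018, 0, 0, 0, 0, 0, -1]
    - [0.018, 0, 0, 0, 0, 0, -1]
    - [0.018, 0, 0, 0, 0, 0, -1]
    - [0.018, 0, 0, 0, 0, 0, -1]
    - [0.018, 0, 0, 0, 0, 0, -1]

```text
clock: 5.63
position: [455.3, 144.1, 34.8]
eef_rot: [-180.0, 0.0, -96.0]
contact_force: [0.2, 0.1, -1.9]
gripper_width: 11.9
```

Emit:
step_arm:
  targets:
    - [0.025, 0, 0, 0, 0, 0, -1]
    - [0.025, 0, 0, 0, 0, 0, -1]
    - [0.025, 0, 0, 0, 0, 0, -1]
    - [0.02, 0, -0.02, 0, 0, 0, -1]
    - [0.01, 0, -0.04, 0, 0, 0, -1]
    - [0, 0, -0.05, 0, 0, 0, -1]
    - [0, 0, -0.05, 0, 0, 0, -1]
    - [0, 0, -0.03, 0, 0, 0, -1]

```text
clock: 6.3
position: [449.9, 82.0, 151.6]
eef_rot: [-179.8, 0.1, -96.0]
contact_force: [0.1, -0.1, -2.5]
gripper_width: 11.8
```

Emit:
step_arm:
  targets:
    - [0.03, -0.006, 0, 0, 0, 0, -1]
    - [0.06, -0.013, 0, 0, 0, 0, -1]
    - [0.065, -0.014, 0, 0, 0, 0, -1]
    - [0.065, -0.014, 0, 0, 0, 0, -1]
    - [0.065, -0.014, 0, 0, 0, 0, -1]
    - [0.065, -0.014, 0, 0, 0, 0, -1]
    - [0.06, -0.013, 0, 0, 0, 0, -1]
    - [0.06, -0.013, 0, 0, 0, 0, -1]

```text
clock: 6.97
position: [479.2, -206.7, 148.8]
eef_rot: [-180.0, 0.0, -96.0]
contact_force: [1.4, -0.1, -1.9]
gripper_width: 11.9
```

Emit:
step_arm:
  targets:
    - [0, 0, 0, 0, 0, 0.03, -1]
    - [0, 0, 0, 0, 0, 0.06, -1]
    - [0, 0, 0, 0, 0, 0.07, -1]
    - [0, 0, 0, 0, 0, 0.07, -1]
    - [0, 0, 0, 0, 0, 0.07, -1]
    - [0, 0, 0, 0, 0, 0.07, -1]
    - [0, 0, 0, 0, 0, 0.07, -1]
    - [0, 0, 0, 0, 0, 0.07, -1]

```text
clock: 7.63
position: [479.2, -204.6, 148.6]
eef_rot: [180.0, -0.0, -142.2]
contact_force: [-1.0, 0.6, -2.2]
gripper_width: 11.9
```

Emit:
step_arm:
  targets:
    - [0, 0, 0, 0, 0, 0.07, -1]
    - [0, 0, 0, 0, 0, 0.07, -1]
    - [0, 0, 0, 0, 0, 0.07, -1]
    - [0, 0, 0, 0, 0, 0.07, -1]
    - [0, 0, 0, 0, 0, 0.07, -1]
    - [0, 0, 0, 0, 0, 0.07, -1]
    - [0, 0, 0, 0, 0, 0.07, -1]
    - [0, 0, 0, 0, 0, 0.07, -1]

```text
clock: 8.3
position: [479.2, -204.5, 148.5]
eef_rot: [180.0, -0.0, 167.4]
contact_force: [0.1, -0.2, -2.8]
gripper_width: 12.4
```

Emit:
step_arm:
  targets:
    - [0, 0, 0, 0, 0, 0.07, -1]
    - [0, 0, 0, 0, 0, 0.07, -1]
    - [0, 0, 0, 0, 0, 0.07, -1]
    - [0, 0, 0, 0, 0, 0.07, -1]
    - [0, 0, 0, 0, 0, 0.07, -1]
    - [0, 0, 0, 0, 0, 0.07, -1]
    - [0, 0, 0, 0, 0, 0.07, -1]
    - [0, 0, 0, 0, 0, 0.07, -1]

```text
clock: 8.97
position: [479.2, -204.4, 148.5]
eef_rot: [-180.0, -0.0, 117.0]
contact_force: [0.3, -1.1, -2.8]
gripper_width: 12.1
```

Emit:
step_arm:
  targets:
    - [0, 0, 0, 0, 0, 0.07, -1]
    - [0, 0, 0, 0, 0, 0.07, -1]
    - [0, 0, 0, 0, 0, 0.05, -1]
    - [0, 0, 0, 0, 0, 0.042, -1]
    - [0, 0, 0, 0, 0, 0, -1]
    - [0, 0, 0, 0, 0, 0, -1]
    - [0, 0, 0, 0, 0, 0, -1]
    - [0, 0, 0, 0, 0, 0, -1]

```text
clock: 9.63
position: [479.7, -204.2, 148.7]
eef_rot: [-180.0, -0.0, 96.5]
contact_force: [0.6, 0.9, -1.5]
gripper_width: 12.0
```

```bash
python3 - <<'E'
from h import *
from station import arm
d=snap("wrist","w4");s=snap("side","s4")
c=cv2.resize(cv2.imread("pics/s4.png")[140:320,260:460],None,fx=2.1,fy=2.1,interpolation=cv2.INTER_CUBIC)
w=cv2.resize(cv2.imread("pics/w4.png"),(380,238))
o=np.zeros((c.shape[0],800,3),np.uint8);o[:,:420]=c[:,:420];o[:238,420:]=w;cv2.imwrite("pics/v4.png",o)
s=arm.state();print(s["clock"],s["position"],s["eef_rot"],s["gripper_width"],s["contact_force"],s["moment"],s["joints"].round(1))
E
```

```text
9.7333 [ 479.81890957 -204.16883897  148.72091049] [ 1.79997793e+02 -5.31981718e-03  9.64912211e+01] 12.061898115118138 [ 0.34285147 -0.44582952 -2.03202038] [ 0.09016782  0.0155192  -0.00248764] [-23.1  17.4 -17.2  55.4   0.   60.5]
```

View pics/v4.png

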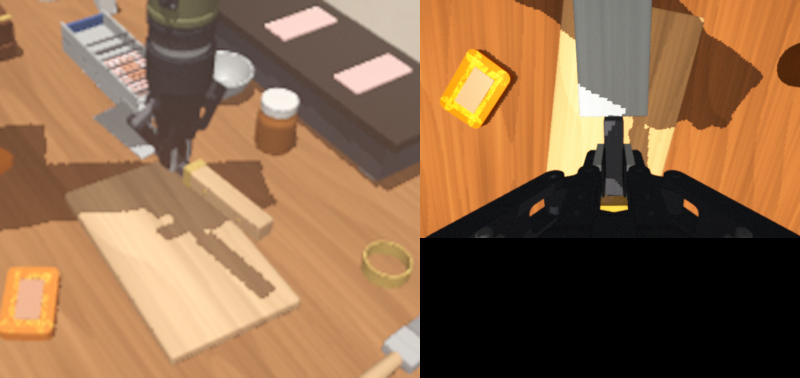

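Emit:
step_arm:
  targets:
    - [0, 0, 0.02, 0, 0, 0.05, -1]
    - [0, 0, 0.04, 0, 0, 0.051, -1]
    - [0, 0, 0.045, 0, 0, 0, -1]
    - [0, 0, 0.04, 0, 0, 0, -1]
    - [0, 0, 0.03, 0, 0, 0, -1]
    - [0, 0, 0.02, 0, 0, 0, -1]
    - [0, 0, 0.01, 0, 0, 0, -1]
    - [0, 0, 0, 0, 0, 0, -1]

```text
clock: 10.4
position: [478.9, -203.6, 24.5]
eef_rot: [-179.9, -0.1, 87.4]
contact_force: [0.2, 1.2, -2.8]
gripper_width: 11.7
```

Emit:
step_arm:
  targets:
    - [0, 0, 0.002, 0, 0, 0, -1]
    - [0, 0, 0.001, 0, 0, 0, -1]
    - [0, 0, 0.0, 0, 0, 0, -1]
    - [0, 0, 0, 0, 0, 0, -1]
    - [0, 0, 0, 0, 0, 0, -1]
    - [0, 0, 0, 0, 0, 0, -1]
    - [0, 0, 0, 0, 0, 0, -1]
    - [0, 0, 0, 0, 0, 0, -1]

```text
clock: 11.07
position: [479.9, -204.2, 24.1]
eef_rot: [180.0, 0.0, 87.4]
contact_force: [-0.6, 0.8, -2.3]
gripper_width: 11.6
```

Emit:
step_arm:
  targets:
    - [0, 0, 0.003, 0, 0, 0, -1]
    - [0, 0, 0.002, 0, 0, 0, -1]
    - [0, 0, 0.001, 0, 0, 0, -1]
    - [0, 0, 0.001, 0, 0, 0, -1]
    - [0, 0, 0, 0, 0, 0, -1]
    - [0, 0, 0, 0, 0, 0, -1]
    - [0, 0, 0, 0, 0, 0, -1]
    - [0, 0, 0, 0, 0, 0, -1]

```text
clock: 11.73
position: [479.9, -204.2, 19.7]
eef_rot: [180.0, 0.0, 87.4]
contact_force: [-0.4, 0.5, -2.8]
gripper_width: 11.9
```

Emit:
step_arm:
  targets:
    - [0, 0, 0.001, 0, 0, 0, -1]
    - [0, 0, 0.001, 0, 0, 0, -1]
    - [0, 0, 0, 0, 0, 0, -1]
    - [0, 0, 0, 0, 0, 0, -1]
    - [0, 0, 0, 0, 0, 0, -1]
    - [0, 0, 0, 0, 0, 0, -1]
    - [0, 0, 0, 0, 0, 0, -1]
    - [0, 0, 0, 0, 0, 0, -1]

```text
clock: 12.4
position: [479.9, -204.2, 19.5]
eef_rot: [180.0, 0.0, 87.4]
contact_force: [-1.7, 1.1, 5.7]
gripper_width: 12.1
```

Emit:
step_arm:
  targets:
    - [0, 0, 0, 0, 0, 0, 1]
    - [0, 0, 0, 0, 0, 0, 1]
    - [0, 0, 0, 0, 0, 0, 1]
    - [0, 0, 0, 0, 0, 0, 1]
    - [0, 0, 0, 0, 0, 0, 1]
    - [0, 0, 0, 0, 0, 0, 1]
    - [0, 0, 0, 0, 0, 0, 1]
    - [0, 0, 0, 0, 0, 0, 1]

```text
clock: 13.07
position: [479.8, -204.1, 18.5]
eef_rot: [-180.0, -0.0, 87.4]
contact_force: [0.3, -0.4, 0.1]
gripper_width: 85.2
```

Emit:
step_arm:
  targets:
    - [0, 0, -0.02, 0, 0, 0, 1]
    - [0, 0, -0.04, 0, 0, 0, 1]
    - [-0.03, 0, -0.04, 0, 0, 0, 1]
    - [-0.05, 0, -0.04, 0, 0, 0, 1]
    - [-0.05, 0, -0.04, 0, 0, 0, 1]
    - [-0.04, 0, -0.04, 0, 0, 0, 1]
    - [0, 0, -0.02, 0, 0, 0, 1]
    - [0, 0, 0, 0, 0, 0, 1]

```text
clock: 13.73
position: [477.0, -308.7, 165.8]
eef_rot: [179.7, 0.2, 87.2]
contact_force: [0.6, 0.1, -0.4]
gripper_width: 85.2
```

Emit:
step_arm:
  targets:
    - [0, 0, 0, 0, 0, 0, 1]
    - [0, 0, 0, 0, 0, 0, 1]
    - [0, 0, 0, 0, 0, 0, 1]
    - [0, 0, 0, 0, 0, 0, 1]
    - [0, 0, 0, 0, 0, 0, 1]
    - [0, 0, 0, 0, 0, 0, 1]
    - [0, 0, 0, 0, 0, 0, 1]
    - [0, 0, 0, 0, 0, 0, 1]

```text
clock: 14.4
position: [475.2, -305.8, 162.4]
eef_rot: [-180.0, -0.0, 87.4]
contact_force: [-0.4, -0.7, 0.1]
gripper_width: 85.5
```

```bash
python3 - <<'E'
from h import *
from station import arm
d=snap("wrist","w5");s=snap("side","s5")
c=cv2.resize(cv2.imread("pics/s5.png")[190:310,280:410],None,fx=2,fy=2,interpolation=cv2.INTER_CUBIC)
w=cv2.resize(cv2.imread("pics/w5.png"),(540,338))
o=np.zeros((338,800,3),np.uint8);o[:240,:260]=c;o[:338,260:]=w;cv2.imwrite("pics/v5.png",o)
s=arm.state();print(s["clock"],s["position"],s["eef_rot"],s["gripper_width"],s["contact_force"],s["joints"].round(1))
E
```

```text
14.5 [ 475.2153065  -306.04031743  162.5326851 ] [1.79998113e+02 3.58272110e-03 8.73690530e+01] 85.57253535403329 [-0.31405411 -0.17700617  0.45988994] [-32.8  20.9  -9.7  59.4  -0.   59.9]
```

View pics/v5.png

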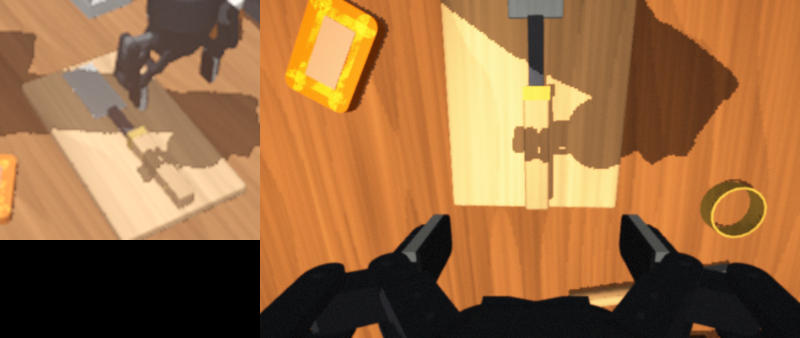

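The turner lies flat on the board. The handle's collar is at (537,92) and its end at (537,207), near the board edge at row 205.

```bash
python3 - <<'E'
from h import *
d=load("w5");k=640/540
for n,u,v,z in [("collar_top_near",537,99,42),("collarfront",537,86,42),("neckblade",535,18,32),("end",537,207,42),("edgeL",455,205,18),("edgeR",616,205,18),("handleL",525,150,42),("handleR",548,150,42),("handleL",526,190,42),("handleR",548,190,42)]:
    print(n,onz(d,(u-260)*k,v*k,z).round(1))
s=load("side0");t=load("top0")
print(onz(t,341,181,18),onz(t,340,240,18))
E
```

```text
collar_top_near [ 479.3 -244.2   42. ]
collarfront [ 479.8 -232.9   42. ]
neckblade [ 480.6 -175.7   32. ]
end [ 474.6 -349.2   42. ]
edgeL [ 384.7 -352.9   18. ]
edgeR [ 560.7 -361.    18. ]
handleL [ 465.8 -290.5   42. ]
handleR [ 487.6 -291.5   42. ]
handleL [ 464.5 -330.7   42. ]
handleR [ 486.2 -331.7   42. ]
[576.82411543 -68.24738796  18.        ] [398.22824138 -59.89087302  18.        ]
```

Emit:
step_arm:
  targets:
    - [0.0245, 0.0007, 0.02, 0, 0, 0, 1]
    - [0.024, 0.001, 0.04, 0, 0, 0, 1]
    - [0, 0, 0.05, 0, 0, 0, 1]
    - [0, 0, 0.05, 0, 0, 0, 1]
    - [0, 0, 0.04, 0, 0, 0, 1]
    - [0, 0, 0.02, 0, 0, 0, 1]
    - [0, 0, 0.01, 0, 0, 0, 1]
    - [0, 0, 0, 0, 0, 0, 1]

```text
clock: 15.17
position: [476.6, -276.5, 23.2]
eef_rot: [-179.9, -0.1, 87.4]
contact_force: [-0.4, -0.6, 0.0]
gripper_width: 85.7
```

Emit:
step_arm:
  targets:
    - [0, 0, 0, 0, 0, 0, 1]
    - [0, 0, 0, 0, 0, 0, 1]
    - [0, 0, 0, 0, 0, 0, 1]
    - [0, 0, 0, 0, 0, 0, 1]
    - [0, 0, 0, 0, 0, 0, 1]
    - [0, 0, 0, 0, 0, 0, 1]
    - [0, 0, 0, 0, 0, 0, 1]
    - [0, 0, 0, 0, 0, 0, 1]

```text
clock: 15.83
position: [477.6, -277.0, 24.7]
eef_rot: [180.0, 0.0, 87.4]
contact_force: [-0.2, 1.7, -0.4]
gripper_width: 85.8
```

Down 4 mm more, then close.

Emit:
step_arm:
  targets:
    - [0, 0, 0.004, 0, 0, 0, 1]
    - [0, 0, 0.003, 0, 0, 0, 1]
    - [0, 0, 0, 0, 0, 0, 1]
    - [0, 0, 0, 0, 0, 0, -1]
    - [0, 0, 0, 0, 0, 0, -1]
    - [0, 0, 0, 0, 0, 0, -1]
    - [0, 0, 0, 0, 0, 0, -1]
    - [0, 0, 0, 0, 0, 0, -1]
  squeeze: 80

```text
clock: 16.5
position: [477.6, -277.0, 20.4]
eef_rot: [180.0, 0.0, 87.4]
contact_force: [0.3, -0.2, -0.1]
gripper_width: 25.3
```

Emit:
step_arm:
  targets:
    - [0, 0, 0, 0, 0, 0, -1]
    - [0, 0, 0, 0, 0, 0, -1]
    - [0, 0, 0, 0, 0, 0, -1]
    - [0, 0, -0.01, 0, 0, 0, -1]
    - [0, 0, -0.03, 0, 0, 0, -1]
    - [0, 0, -0.04, 0, 0, 0, -1]
    - [0, 0, -0.04, 0, 0, 0, -1]
    - [0, 0, -0.02, 0, 0, 0, -1]

```text
clock: 17.17
position: [478.3, -277.4, 106.7]
eef_rot: [179.9, 0.1, 87.4]
contact_force: [1.1, 0.4, -1.7]
gripper_width: 22.8
```

Emit:
step_arm:
  targets:
    - [0, 0, 0, 0, 0, -0.029, -1]
    - [0.012, 0.025, 0, 0, 0, 0, -1]
    - [0.02, 0.042, 0, 0, 0, 0, -1]
    - [0.02, 0.042, 0, 0, 0, 0, -1]
    - [0.02, 0.042, 0, 0, 0, 0, -1]
    - [0.018, 0.038, 0, 0, 0, 0, -1]
    - [0.012, 0.025, 0, 0, 0, 0, -1]
    - [0.006, 0.012, 0, 0, 0, 0, -1]

```text
clock: 17.83
position: [615.6, -210.3, 103.3]
eef_rot: [180.0, -0.1, 90.1]
contact_force: [-0.2, 0.0, -2.0]
gripper_width: 22.4
```

Emit:
step_arm:
  targets:
    - [0, 0, 0, 0, 0, 0, -1]
    - [0, 0, 0.02, 0, 0, 0, -1]
    - [0, 0, 0.03, 0, 0, 0, -1]
    - [0, 0, 0.03, 0, 0, 0, -1]
    - [0, 0, 0.02, 0, 0, 0, -1]
    - [0, 0, 0, 0, 0, 0, -1]
    - [0, 0, 0, 0, 0, 0, -1]
    - [0, 0, 0, 0, 0, 0, -1]

```text
clock: 18.5
position: [612.9, -212.7, 45.0]
eef_rot: [180.0, 0.0, 89.9]
contact_force: [0.4, -0.1, -2.8]
gripper_width: 22.4
```

```bash
python3 - <<'E'
from h import *
from station import arm
d=snap("wrist","w6");s=snap("side","s6");t=snap("top","t6")
c=cv2.resize(cv2.imread("pics/s6.png")[135:255,285:405],None,fx=2.7,fy=2.7,interpolation=cv2.INTER_CUBIC)
w=cv2.resize(cv2.imread("pics/w6.png")[:240],(800,300))
t=cv2.resize(cv2.imread("pics/t6.png")[140:220,215:365],None,fx=3,fy=3,interpolation=cv2.INTER_CUBIC)
o=np.zeros((600,800,3),np.uint8);o[:300]=w;o[300:600,:324]=c[:300];o[300:540,324:774]=t;cv2.imwrite("pics/v6.png",o)
s=arm.state();print(s["clock"],s["position"],s["eef_rot"],s["gripper_width"],s["contact_force"],s["moment"])
E
```

```text
18.65 [ 613.87995612 -212.75228337   45.66251615] [1.79883565e+02 4.37815229e-02 8.99571958e+01] 22.251699258068673 [ 0.57856668 -0.13238056 -1.50482236] [-0.05090475 -0.05171364 -0.07817879]
```

View pics/v6.png

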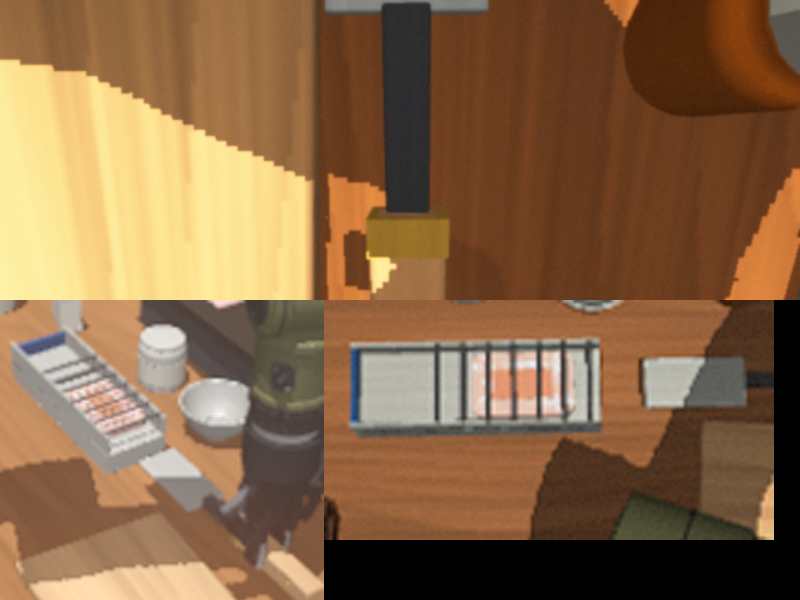

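The top inset shows the blade tip edge from (643,361) to (643,408), in line with the tray mouth from (600,340) to (600,427).

```bash
python3 - <<'E'
from h import *
t=load("t6");s=load("s6")
T=lambda u,v:(t,215+(u-324)/3-.35,140+(v-300)/3-.35)
for n,u,v,z in [("tipF",643,361,48),("tipN",643,408,48),("rearF",746,359,48),("rearN",746,408,48),("mouthF",600,340,56),("mouthN",600,425,56),("stopF",351,345,56),("stopN",351,425,56),("wafN",576,415,44),("wafF",576,352,44),("wafLN",470,415,44),("wafLF",470,352,44)]:
    print(n,onz(*T(u,v),z).round(1))
S=lambda u,v:(s,285+u/2.7-.3,135+(v-300)/2.7-.3)
print(proj(s,[640,-8,48]),proj(s,[589,-8,48]),proj(s,[640,-108,48]),proj(s,[589,-108,48]))
i=cv2.imread("pics/s6.png")[180:235,325:385]; cv2.imwrite("pics/b6.png",cv2.resize(i,None,fx=10,fy=10,interpolation=cv2.INTER_CUBIC))
E
```

```text
tipF [635.7  -8.5  48. ]
tipN [587.8  -7.4  48. ]
rearF [ 635.9 -111.2   48. ]
rearN [ 585.8 -109.5   48. ]
mouthF [655.9  33.9  56. ]
mouthN [569.7  35.4  56. ]
stopF [655.2 279.9  56. ]
stopN [574.4 278.9  56. ]
wafN [582.8  59.1  44. ]
wafF [647.2  58.1  44. ]
wafLN [584.9 163.9  44. ]
wafLF [649.2 163.7  44. ]
[349.25061084 187.70280322] [335.75820507 192.83631528] [368.06170405 205.11196933] [354.11460313 210.86370881]
```

View pics/b6.png

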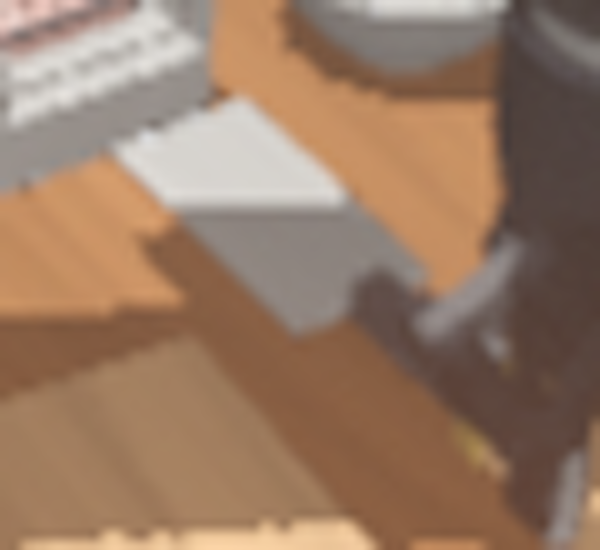

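The blade is level to within a pixel, and about 2 mm to the −x side of the tray axis. I'll lower it, correct the offset and enter.

Emit:
step_arm:
  targets:
    - [0, 0.0015, 0.005, 0, 0, 0, -1]
    - [0, 0.0015, 0.007, 0, 0, 0, -1]
    - [0.01, 0, 0.005, 0, 0, 0, -1]
    - [0.01, 0, 0, 0, 0, 0, -1]
    - [0.01, 0, 0, 0, 0, 0, -1]
    - [0, 0, 0, 0, 0, 0, -1]
    - [0, 0, 0, 0, 0, 0, -1]
    - [0, 0, 0, 0, 0, 0, -1]

```text
clock: 19.32
position: [615.2, -194.1, 34.3]
eef_rot: [180.0, 0.0, 90.0]
contact_force: [0.4, -0.8, -2.5]
gripper_width: 22.8
```

Emit:
step_arm:
  targets:
    - [0.006, 0, 0, 0, 0, 0, -1]
    - [0.008, 0, 0, 0, 0, 0, -1]
    - [0.008, 0, 0, 0, 0, 0, -1]
    - [0.008, 0, 0, 0, 0, 0, -1]
    - [0.008, 0, 0, 0, 0, 0, -1]
    - [0.004, 0, 0, 0, 0, 0, -1]
    - [0, 0, 0, 0, 0, 0, -1]
    - [0, 0, 0, 0, 0, 0, -1]

```text
clock: 19.98
position: [615.0, -168.8, 34.2]
eef_rot: [180.0, 0.0, 90.0]
contact_force: [0.5, 0.1, -2.3]
gripper_width: 22.4
```

Emit:
step_arm:
  targets:
    - [0.004, 0, 0, 0, 0, 0, -1]
    - [0.006, 0, 0, 0, 0, 0, -1]
    - [0.006, 0, 0, 0, 0, 0, -1]
    - [0.006, 0, 0, 0, 0, 0, -1]
    - [0.006, 0, 0, 0, 0, 0, -1]
    - [0.006, 0, 0, 0, 0, 0, -1]
    - [0.006, 0, 0, 0, 0, 0, -1]
    - [0.006, 0, 0, 0, 0, 0, -1]

```text
clock: 20.65
position: [615.0, -141.0, 34.2]
eef_rot: [180.0, 0.0, 90.0]
contact_force: [-0.0, -0.1, -2.4]
gripper_width: 22.2
```

Emit:
step_arm:
  targets:
    - [0.006, 0, 0, 0, 0, 0, -1]
    - [0.006, 0, 0, 0, 0, 0, -1]
    - [0.006, 0, 0, 0, 0, 0, -1]
    - [0.006, 0, 0, 0, 0, 0, -1]
    - [0.006, 0, 0, 0, 0, 0, -1]
    - [0.006, 0, 0, 0, 0, 0, -1]
    - [0.006, 0, 0, 0, 0, 0, -1]
    - [0.006, 0, 0, 0, 0, 0, -1]

```text
clock: 21.32
position: [615.0, -112.3, 34.1]
eef_rot: [180.0, 0.0, 90.0]
contact_force: [-0.7, -0.0, -2.0]
gripper_width: 22.5
```

Emit:
step_arm:
  targets:
    - [0.006, 0, 0, 0, 0, 0, -1]
    - [0.006, 0, 0, 0, 0, 0, -1]
    - [0.006, 0, 0, 0, 0, 0, -1]
    - [0.006, 0, 0, 0, 0, 0, -1]
    - [0.006, 0, 0, 0, 0, 0, -1]
    - [0.006, 0, 0, 0, 0, 0, -1]
    - [0.006, 0, 0, 0, 0, 0, -1]
    - [0.006, 0, 0, 0, 0, 0, -1]

```text
clock: 21.98
position: [615.0, -83.5, 34.2]
eef_rot: [180.0, 0.0, 90.0]
contact_force: [0.6, -1.2, -2.0]
gripper_width: 22.3
```

```bash
python3 - <<'E'
from h import *
from station import arm
s=snap("side","s7");t=snap("top","t7")
c=cv2.resize(cv2.imread("pics/s7.png")[135:215,280:380],None,fx=3.5,fy=3.5,interpolation=cv2.INTER_CUBIC)
t=cv2.resize(cv2.imread("pics/t7.png")[145:195,215:365],None,fx=5,fy=5,interpolation=cv2.INTER_CUBIC)
o=np.zeros((600,800,3),np.uint8);o[:250,:750]=t;o[250:530,:350]=c;cv2.imwrite("pics/v7.png",o)
s=arm.state();print(s["clock"],s["position"],s["eef_rot"],s["gripper_width"],s["contact_force"],s["moment"])
E
```

```text
22.0833 [614.95241926 -83.0844362   34.10863817] [-1.79991294e+02 -2.58251314e-02  9.00227535e+01] 22.292510467736637 [-1.16713308  0.01550366 -2.48560514] [-0.016111   -0.01617583 -0.03540588]
```

View pics/v7.png

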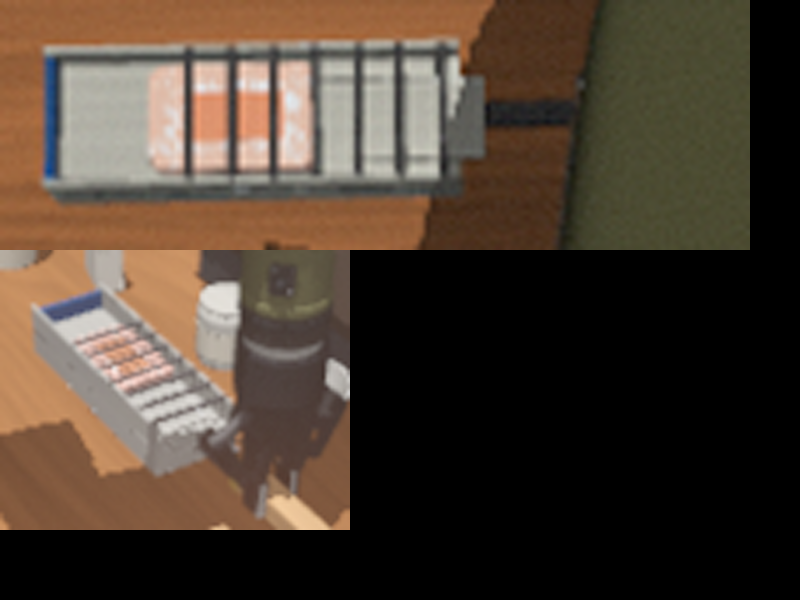

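The wafer is sliding straight ahead of the blade. Its front edge is at column 150 and the stop face is near column 60, so about 50 mm remain.

Emit:
step_arm:
  targets:
    - [0.006, 0, 0, 0, 0, 0, -1]
    - [0.006, 0, 0, 0, 0, 0, -1]
    - [0.006, 0, 0, 0, 0, 0, -1]
    - [0.006, 0, 0, 0, 0, 0, -1]
    - [0.006, 0, 0, 0, 0, 0, -1]
    - [0.006, 0, 0, 0, 0, 0, -1]
    - [0.006, 0, 0, 0, 0, 0, -1]
    - [0.006, 0, 0, 0, 0, 0, -1]

```text
clock: 22.75
position: [615.0, -54.6, 34.1]
eef_rot: [-180.0, -0.0, 90.0]
contact_force: [-0.1, -1.0, -2.3]
gripper_width: 22.3
```

Emit:
step_arm:
  targets:
    - [0.005, 0, 0, 0, 0, 0, -1]
    - [0.004, 0, 0, 0, 0, 0, -1]
    - [0.003, 0, 0, 0, 0, 0, -1]
    - [0.003, 0, 0, 0, 0, 0, -1]
    - [0.002, 0, 0, 0, 0, 0, -1]
    - [0.002, 0, 0, 0, 0, 0, -1]
    - [0.002, 0, 0, 0, 0, 0, -1]
    - [0.002, 0, 0, 0, 0, 0, -1]

```text
clock: 23.42
position: [615.0, -41.3, 34.2]
eef_rot: [180.0, 0.0, 90.0]
contact_force: [-0.2, 0.2, -2.5]
gripper_width: 22.5
```

Now creep at about 0.6–0.7 mm per row, watching the y force.

Emit:
step_arm:
  targets:
    - [0.0012, 0, 0, 0, 0, 0, -1]
    - [0.0012, 0, 0, 0, 0, 0, -1]
    - [0.0012, 0, 0, 0, 0, 0, -1]
    - [0.0012, 0, 0, 0, 0, 0, -1]
    - [0.0012, 0, 0, 0, 0, 0, -1]
    - [0.0012, 0, 0, 0, 0, 0, -1]
    - [0.0012, 0, 0, 0, 0, 0, -1]
    - [0.0012, 0, 0, 0, 0, 0, -1]

```text
clock: 24.08
position: [615.0, -35.4, 34.1]
eef_rot: [-180.0, -0.0, 90.0]
contact_force: [0.3, -1.3, -3.1]
gripper_width: 22.5
```

Emit:
step_arm:
  targets:
    - [0.001, 0, 0, 0, 0, 0, -1]
    - [0.001, 0, 0, 0, 0, 0, -1]
    - [0.001, 0, 0, 0, 0, 0, -1]
    - [0, 0, 0, 0, 0, 0, -1]
    - [0, 0, 0, 0, 0, 0, -1]
    - [0, 0, 0, 0, 0, 0, -1]
    - [0, 0, 0, 0, 0, 0, -1]
    - [0, 0, 0, 0, 0, 0, -1]

```text
clock: 24.75
position: [615.0, -33.7, 34.1]
eef_rot: [-180.0, -0.0, 90.0]
contact_force: [-0.7, -0.3, -3.6]
gripper_width: 22.5
```

Emit:
step_arm:
  targets:
    - [0.001, 0, 0, 0, 0, 0, -1]
    - [0.001, 0, 0, 0, 0, 0, -1]
    - [0, 0, 0, 0, 0, 0, -1]
    - [0, 0, 0, 0, 0, 0, -1]
    - [0, 0, 0, 0, 0, 0, -1]
    - [0, 0, 0, 0, 0, 0, -1]
    - [0, 0, 0, 0, 0, 0, -1]
    - [0, 0, 0, 0, 0, 0, -1]

```text
clock: 25.42
position: [615.0, -32.5, 34.1]
eef_rot: [-180.0, -0.0, 90.0]
contact_force: [-0.1, 0.5, -3.7]
gripper_width: 22.5
```

Emit:
step_arm:
  targets:
    - [0.001, 0, 0, 0, 0, 0, -1]
    - [0.001, 0, 0, 0, 0, 0, -1]
    - [0, 0, 0, 0, 0, 0, -1]
    - [0, 0, 0, 0, 0, 0, -1]
    - [0, 0, 0, 0, 0, 0, -1]
    - [0, 0, 0, 0, 0, 0, -1]
    - [0, 0, 0, 0, 0, 0, -1]
    - [0, 0, 0, 0, 0, 0, -1]

```text
clock: 26.08
position: [615.0, -31.2, 34.1]
eef_rot: [-180.0, -0.0, 90.0]
contact_force: [0.0, 0.5, -1.9]
gripper_width: 22.3
```

Emit:
step_arm:
  targets:
    - [0.001, 0, 0, 0, 0, 0, -1]
    - [0.001, 0, 0, 0, 0, 0, -1]
    - [0, 0, 0, 0, 0, 0, -1]
    - [0, 0, 0, 0, 0, 0, -1]
    - [0, 0, 0, 0, 0, 0, -1]
    - [0, 0, 0, 0, 0, 0, -1]
    - [0, 0, 0, 0, 0, 0, -1]
    - [0, 0, 0, 0, 0, 0, -1]

```text
clock: 26.75
position: [615.0, -30.1, 34.1]
eef_rot: [-180.0, -0.0, 90.0]
contact_force: [0.7, -0.1, -1.3]
gripper_width: 22.2
```

Emit:
step_arm:
  targets:
    - [0.001, 0, 0, 0, 0, 0, -1]
    - [0.001, 0, 0, 0, 0, 0, -1]
    - [0, 0, 0, 0, 0, 0, -1]
    - [0, 0, 0, 0, 0, 0, -1]
    - [0, 0, 0, 0, 0, 0, -1]
    - [0, 0, 0, 0, 0, 0, -1]
    - [0, 0, 0, 0, 0, 0, -1]
    - [0, 0, 0, 0, 0, 0, -1]

```text
clock: 27.42
position: [615.0, -28.9, 34.1]
eef_rot: [-180.0, -0.0, 90.0]
contact_force: [-0.7, -0.0, -2.2]
gripper_width: 22.5
```

```bash
python3 - <<'E'
from h import *
s=snap("side","s8");t=snap("top","t8")
c=cv2.resize(cv2.imread("pics/s8.png")[140:200,280:350],None,fx=5,fy=5,interpolation=cv2.INTER_CUBIC)
t=cv2.resize(cv2.imread("pics/t8.png")[148:192,218:318],None,fx=6,fy=6,interpolation=cv2.INTER_CUBIC)
o=np.zeros((600,800,3),np.uint8);o[:264,:600]=t;o[264:564,:350]=c;cv2.imwrite("pics/v8.png",o)
t=load("t8")["img"];r=t[168];print([(218+i,*map(int,p)) for i,p in enumerate(r[222:256],4)])
E
```

```text
[(222, 168, 106, 61), (223, 149, 102, 83), (224, 58, 85, 123), (225, 39, 74, 122), (226, 141, 118, 116), (227, 229, 192, 171), (228, 224, 190, 170), (229, 220, 188, 169), (230, 220, 196, 181), (231, 222, 208, 199), (232, 220, 199, 188), (233, 220, 168, 144), (234, 218, 139, 102), (235, 220, 146, 110), (236, 220, 146, 109), (237, 219, 143, 107), (238, 220, 142, 106), (239, 220, 146, 112), (240, 220, 145, 108), (241, 215, 140, 104), (242, 220, 145, 112), (243, 220, 143, 109), (244, 220, 144, 109), (245, 219, 142, 110), (246, 218, 144, 107), (247, 220, 145, 111), (248, 220, 145, 109), (249, 219, 144, 107), (250, 223, 146, 110), (251, 196, 126, 96), (252, 56, 50, 54), (253, 142, 146, 151), (254, 229, 233, 237), (255, 223, 221, 223)]
```

View pics/v8.png

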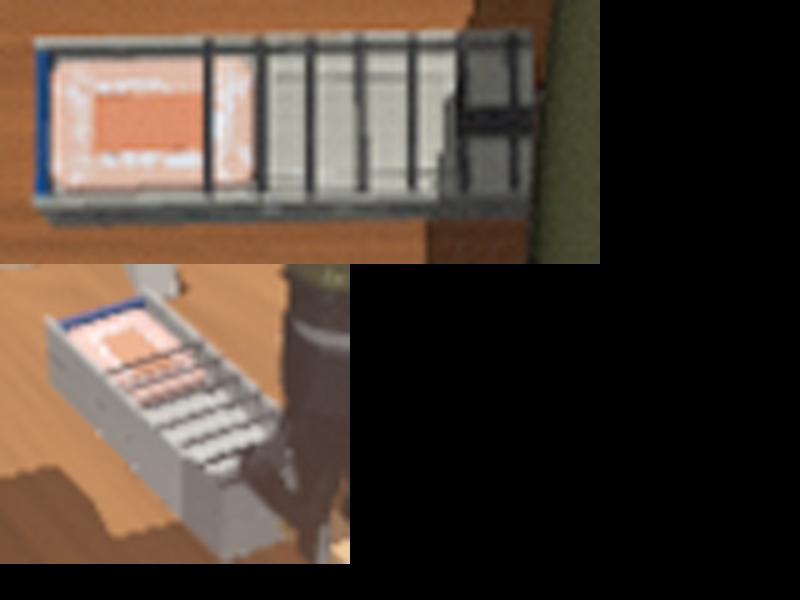

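The wafer's front edge is now within a pixel (about 3 mm) of the stop at column 50. I haven't felt the stop yet, so I keep creeping until the force rises.

Emit:
step_arm:
  targets:
    - [0.001, 0, 0, 0, 0, 0, -1]
    - [0.001, 0, 0, 0, 0, 0, -1]
    - [0, 0, 0, 0, 0, 0, -1]
    - [0, 0, 0, 0, 0, 0, -1]
    - [0, 0, 0, 0, 0, 0, -1]
    - [0, 0, 0, 0, 0, 0, -1]
    - [0, 0, 0, 0, 0, 0, -1]
    - [0, 0, 0, 0, 0, 0, -1]

```text
clock: 28.18
position: [615.0, -28.1, 34.2]
eef_rot: [-180.0, 0.0, 90.0]
contact_force: [-0.2, -2.9, -1.8]
gripper_width: 22.6
```

Emit:
step_arm:
  targets:
    - [0.001, 0, 0, 0, 0, 0, -1]
    - [0.001, 0, 0, 0, 0, 0, -1]
    - [0, 0, 0, 0, 0, 0, -1]
    - [0, 0, 0, 0, 0, 0, -1]
    - [0, 0, 0, 0, 0, 0, -1]
    - [0, 0, 0, 0, 0, 0, -1]
    - [0, 0, 0, 0, 0, 0, -1]
    - [0, 0, 0, 0, 0, 0, -1]

```text
clock: 28.85
position: [615.0, -28.0, 34.3]
eef_rot: [180.0, 0.2, 89.9]
contact_force: [-0.5, -7.0, -1.6]
gripper_width: 22.4
```

The y force rose to −7 N and forward motion stopped, so the wafer is against the stop. Now I retract straight back.

Emit:
step_arm:
  targets:
    - [-0.004, 0, 0, 0, 0, 0, -1]
    - [-0.01, 0, 0, 0, 0, 0, -1]
    - [-0.018, 0, 0, 0, 0, 0, -1]
    - [-0.022, 0, 0, 0, 0, 0, -1]
    - [-0.022, 0, 0, 0, 0, 0, -1]
    - [-0.022, 0, 0, 0, 0, 0, -1]
    - [-0.022, 0, 0, 0, 0, 0, -1]
    - [-0.022, 0, 0, 0, 0, 0, -1]

```text
clock: 29.52
position: [614.9, -113.5, 34.1]
eef_rot: [180.0, -0.0, 89.9]
contact_force: [0.7, 0.2, -1.9]
gripper_width: 22.3
```

Emit:
step_arm:
  targets:
    - [-0.022, 0, 0, 0, 0, 0, -1]
    - [-0.022, 0, 0, 0, 0, 0, -1]
    - [-0.025, 0, 0, 0, 0, 0, -1]
    - [-0.025, 0, 0, 0, 0, 0, -1]
    - [-0.025, 0, 0, 0, 0, 0, -1]
    - [-0.025, 0, 0, 0, 0, 0, -1]
    - [-0.01, 0, -0.02, 0, 0, 0, -1]
    - [0, 0, -0.04, 0, 0, 0, -1]

```text
clock: 30.18
position: [612.2, -206.0, 67.2]
eef_rot: [-179.6, -0.1, 89.8]
contact_force: [0.7, 0.3, -2.0]
gripper_width: 22.3
```

Emit:
step_arm:
  targets:
    - [0, 0, -0.04, 0, 0, 0, -1]
    - [0, 0, -0.02, 0, 0, 0.029, -1]
    - [0, 0, 0, 0, 0, 0, -1]
    - [0, 0, 0, 0, 0, 0, -1]
    - [0, 0, 0, 0, 0, 0, -1]
    - [0, 0, 0, 0, 0, 0, -1]
    - [0, 0, 0, 0, 0, 0, -1]
    - [0, 0, 0, 0, 0, 0, -1]

```text
clock: 30.85
position: [614.2, -203.8, 104.9]
eef_rot: [-179.9, -0.0, 87.4]
contact_force: [-0.2, 0.4, -1.9]
gripper_width: 22.5
```

Emit:
step_arm:
  targets:
    - [-0.01, -0.017, 0, 0, 0, 0, -1]
    - [-0.022, -0.037, 0, 0, 0, 0, -1]
    - [-0.0225, -0.04, 0, 0, 0, 0, -1]
    - [-0.022, -0.04, 0, 0, 0, 0, -1]
    - [-0.022, -0.037, 0, 0, 0, 0, -1]
    - [-0.018, -0.03, 0, 0, 0, 0, -1]
    - [-0.01, -0.015, 0, 0, 0, 0, -1]
    - [-0.004, -0.006, 0, 0, 0, 0, -1]

```text
clock: 31.52
position: [476.1, -276.9, 106.2]
eef_rot: [-179.9, -0.0, 87.3]
contact_force: [0.6, 0.4, -2.3]
gripper_width: 22.6
```

Emit:
step_arm:
  targets:
    - [0, 0, 0.02, 0, 0, 0, -1]
    - [0, 0, 0.03, 0, 0, 0, -1]
    - [0, 0, 0.035, 0, 0, 0, -1]
    - [0, 0, 0.025, 0, 0, 0, -1]
    - [0, 0, 0.015, 0, 0, 0, -1]
    - [0, 0, 0.005, 0, 0, 0, -1]
    - [0, 0, 0, 0, 0, 0, -1]
    - [0, 0, 0, 0, 0, 0, -1]

```text
clock: 32.18
position: [479.2, -276.4, 28.7]
eef_rot: [179.9, 0.0, 87.4]
contact_force: [-1.0, -1.9, -2.7]
gripper_width: 22.3
```

Emit:
step_arm:
  targets:
    - [0, 0, 0.001, 0, 0, 0, -1]
    - [0, 0, 0, 0, 0, 0, -1]
    - [0, 0, 0, 0, 0, 0, -1]
    - [0, 0, 0, 0, 0, 0, -1]
    - [0, 0, 0, 0, 0, 0, -1]
    - [0, 0, 0, 0, 0, 0, -1]
    - [0, 0, 0, 0, 0, 0, -1]
    - [0, 0, 0, 0, 0, 0, -1]

```text
clock: 32.85
position: [478.3, -276.2, 27.6]
eef_rot: [-180.0, 0.0, 87.4]
contact_force: [0.4, -1.3, -2.2]
gripper_width: 22.3
```

Lower 6 mm, then creep to contact.

Emit:
step_arm:
  targets:
    - [0, 0, 0.003, 0, 0, 0, -1]
    - [0, 0, 0.003, 0, 0, 0, -1]
    - [0, 0, 0.002, 0, 0, 0, -1]
    - [0, 0, 0.002, 0, 0, 0, -1]
    - [0, 0, 0, 0, 0, 0, -1]
    - [0, 0, 0, 0, 0, 0, -1]
    - [0, 0, 0, 0, 0, 0, -1]
    - [0, 0, 0, 0, 0, 0, -1]

```text
clock: 33.52
position: [478.4, -276.2, 21.6]
eef_rot: [180.0, 0.0, 87.4]
contact_force: [0.2, 0.5, -3.3]
gripper_width: 22.4
```

Emit:
step_arm:
  targets:
    - [0, 0, 0.001, 0, 0, 0, -1]
    - [0, 0, 0.001, 0, 0, 0, -1]
    - [0, 0, 0, 0, 0, 0, -1]
    - [0, 0, 0, 0, 0, 0, -1]
    - [0, 0, 0, 0, 0, 0, -1]
    - [0, 0, 0, 0, 0, 0, -1]
    - [0, 0, 0, 0, 0, 0, -1]
    - [0, 0, 0, 0, 0, 0, -1]

```text
clock: 34.18
position: [478.5, -276.3, 20.7]
eef_rot: [180.0, 0.0, 87.4]
contact_force: [-0.9, 0.5, 5.5]
gripper_width: 22.1
```

In contact, so I release, lift and back off.

Emit:
step_arm:
  targets:
    - [0, 0, 0, 0, 0, 0, 1]
    - [0, 0, 0, 0, 0, 0, 1]
    - [0, 0, 0, 0, 0, 0, 1]
    - [0, 0, 0, 0, 0, 0, 1]
    - [0, 0, 0, 0, 0, 0, 1]
    - [0, 0, 0, 0, 0, 0, 1]
    - [0, 0, 0, 0, 0, 0, 1]
    - [0, 0, 0, 0, 0, 0, 1]

```text
clock: 34.85
position: [478.3, -276.2, 20.3]
eef_rot: [-180.0, -0.0, 87.4]
contact_force: [0.1, 0.0, -1.4]
gripper_width: 85.4
```

Emit:
step_arm:
  targets:
    - [0, 0, -0.015, 0, 0, 0, 1]
    - [0, 0, -0.03, 0, 0, 0, 1]
    - [0, 0, -0.04, 0, 0, 0, 1]
    - [0, 0, -0.05, 0, 0, 0, 1]
    - [0, -0.03, -0.05, 0, 0, 0, 1]
    - [0, -0.05, -0.04, 0, 0, 0, 1]
    - [0, -0.06, -0.02, 0, 0, 0, 1]
    - [0, -0.06, 0, 0, 0, 0, 1]

```text
clock: 35.52
position: [359.6, -272.1, 171.2]
eef_rot: [179.7, 0.3, 87.4]
contact_force: [-0.5, -1.1, -0.0]
gripper_width: 85.6
```

Emit:
step_arm:
  targets:
    - [0, -0.03, 0, 0, 0, 0, 1]
    - [0, 0, 0, 0, 0, 0, 1]
    - [0, 0, 0, 0, 0, 0, 1]
    - [0, 0, 0, 0, 0, 0, 1]
    - [0, 0, 0, 0, 0, 0, 1]
    - [0, 0, 0, 0, 0, 0, 1]
    - [0, 0, 0, 0, 0, 0, 1]
    - [0, 0, 0, 0, 0, 0, 1]

```text
clock: 36.18
position: [341.0, -269.9, 167.1]
eef_rot: [-180.0, -0.0, 87.4]
contact_force: [-0.6, -0.0, -0.1]
gripper_width: 85.4
```

```bash
python3 - <<'E'
from h import *
s=snap("side","s9");t=snap("top","t9")
a=cv2.resize(cv2.imread("pics/t9.png")[120:260,210:450],None,fx=2,fy=2,interpolation=cv2.INTER_CUBIC)
b=cv2.resize(cv2.imread("pics/t9.png")[148:192,218:318],None,fx=3,fy=3,interpolation=cv2.INTER_CUBIC)
c=cv2.resize(cv2.imread("pics/s9.png")[130:310,270:420],None,fx=1.75,fy=1.75,interpolation=cv2.INTER_CUBIC)
e=cv2.resize(cv2.imread("pics/s9.png")[140:200,280:350],None,fx=5,fy=5,interpolation=cv2.INTER_CUBIC)
o=np.zeros((600,800,3),np.uint8);o[:280,:480]=a;o[:315,500:762]=c[:315,:262];o[300:432,:300]=b;o[300:600,310:660][:,:]=np.where(np.ones_like(e),e,0);cv2.imwrite("pics/v9.png",o)
import station;st=station.arm.state();print(st["clock"],st["position"],st["contact_force"])
E
```

```text
36.2833 [ 340.74795488 -269.79408332  167.12864346] [-0.20450397 -0.90159339  0.15736235]
```

View pics/v9.png

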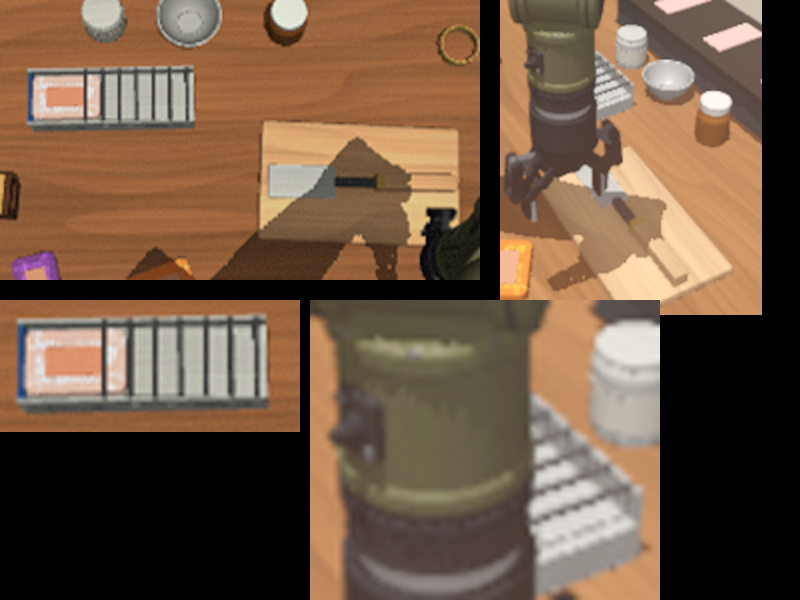

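The last picture shows the turner flat on the board, with the blade tip at column 269 inside the board edge at 262. The wafer lies against the blue stop and the neighbouring things look unmoved. One numeric check, then I hand it in.

```bash
python3 - <<'E'
from h import *
from station import arm
a=load("top0");b=load("t9");print(b["img"][168,222:230].tolist())
for n,(x,y,w,h) in dict(bowl=(286,110,36,36),jar=(340,115,28,28),tin=(248,113,26,28),cutter=(426,130,26,24),brush=(460,134,26,68),cup=(144,145,32,32),timer=(182,128,28,24)).items():
    print(n,np.abs(a["img"][y:y+h,x:x+w].astype(int)-b["img"][y:y+h,x:x+w]).mean().round(1))
print(arm.sign_off())
E
```

```text
[[171, 107, 62], [150, 101, 82], [60, 88, 127], [44, 78, 123], [144, 126, 121], [232, 196, 174], [225, 191, 170], [223, 201, 189]]
bowl 5.5
jar 5.4
tin 5.9
cutter 4.8
brush 5.0
cup 5.3
timer 5.5
the job is handed in; nothing more can be done
None
```

The job is done and handed in at about 36 s of the 72 s allowed.

- **Turner out of the sleeve:** I drew it out by the neck, turned it round, laid it flat on the board and let go.
- **Pushing the wafer:** I picked the turner up again by its handle and pushed the wafer along under the wires at about 43 mm/s, slowing to a creep. Motion stopped at the blue stop, with the y force at 7 N. The gripper never touched the wafer.
- **Turner back on the board:** I withdrew it straight, laid it flat on the board again and let go. The gripper ended clear of everything.

**Last checks:**
- **Wafer:** in the top view it shows no visible gap to the stop. The side view of that end was blocked by the arm.
- **Turner:** in the final top view the blade tip is inside the board edge. The handle end is only a few mm from the opposite edge; I measured about 6 mm there after the first laying.
- **Other things:** all seven bystanders look unmoved; the picture differences are uniformly low, at noise level.

**Disagreements:**
- The stop was felt about 3.5 mm farther along than I had estimated, which is within the calibration and pixel error.
- The gripper width read about 2 mm less than the true neck and handle widths.
- Some height triangulations from coarse pixels were off by up to about 45 mm. For those I relied on blade size, touch and the given heights instead.

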